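# Sort the round biscuit stamps into the push-to-open drawer

## Robot

A 7-joint arm with a two-finger parallel gripper is mounted at the origin on the work surface. World frame = base frame: x ahead of the robot, y to its left, z up, the work surface at z = 0. Lengths are in m, angles in rad, forces in N, time in s.
With the tool pointing down it reaches from about 0.4 to 0.85 m from the base axis. Payload 10.4 kg.
Tool frame: the origin (TCP) lies on the centre line of the jaws, within the pads' length; the fingertips stand 17 mm ahead of it and the grasp point (between the pads) lies 2 mm behind it (env.tip_extent is the distance from the TCP to the fingertips, in m); z points along the fingers, y is the line along which they close (so a half turn about z gives the same grasp; the last joint's range is limited). The gripper opens to 87 mm and grips with 3 to 60 N. Pads are 19 mm wide; open, the fingers measure 117 mm over their backs; the gripper's body (75 mm by 190 mm) begins 51 mm behind the grasp point.
Start: joints at [-1.322, 0.332, -0.065, 1.46, 0.022, 1.35, -0.088], TCP at [0.168, 0.602, 0.24] pointing down, gripper open.
Joint ranges: [-2.6, 2.6], [-0.5, 2.12], [-1.47, 1.34], [0.16, 2.42], [-1.27, 4.41], [0.06, 2.06], [-2.6, 2.6]. Speed limits (rad/s): [2.22, 2.22, 2.79, 2.79, 3.14, 3.14, 3.14].

## Interface

Orientations are given as a rotation vector (axis times angle).
In Python, from bench import env gives the robot as it stands. The module is installed in compiled form; this text tells all that it offers.
- The arm moves only by the shell command python3 -m pendant 'ROWS'. ROWS is text: rows parted by semicolons, each of 7 numbers parted by spaces: the shift along the world's x, y, z in m, then the turn, a rotation vector about the world's x, y, z in degrees, then the opening, from 0 (shut) to 1 (fully open). In form: x y z ax ay az gripper; .... A call has 1 to 10 rows; each row is the pose to reach, as a shift and turn from the pose commanded when the call began; what a row does not reach only later rows make up. A row lasts 1/12 s, in which the tool goes at most 41.7 mm and 7.16 degrees, less where a joint would pass 70% of its speed; a pose out of reach is approached as far as the arm can. A call with a gripper value outside its range is refused whole. The fingers move at their own pace and stop on an object; the grip force is fixed at half the most. Time passes only in rows, so rows that repeat a pose let the fingers close. It gives the time, the measured TCP pose, the force, the opening and the grip force at its end, in the units of the state.
- env.sense(): the state, without advancing time (a new reading comes with each control period).
- env.get_image(name): name is "scene" or "top"; returns a dict with "frame" (400x640x3 uint8, red, green, blue), "depth" (400x640 float32, m along the optical axis (not along the pixel's ray), 0 where there is no reading), "K" (3x3 intrinsics, pixels), "k1" (the pictures are not rectified: a ray, as slopes to the right and down, at radius r is drawn at 1 + k1 r^2 times it, then the intrinsics apply), "camera_from_world" (4x4, takes a point from world to camera coordinates). Camera axes: x right, y up, looking along -z (the intrinsics and any distortion apply to the point x, -y, -z); pixel columns grow to the right and rows downward; lengths in m; the calibration is good to about 2 mm. A picture is of the moment at which its call begins.
- env.finish_job(): hands the job in; it is judged then, once.
The state is a dict: "clock": time; "joint_positions": joint angles; "dq": joint speeds; "joint_efforts": joint torques, N m; "tool_pos": TCP position; "eef_rot": TCP orientation; "force": force on the tool from outside, world axes, zero at the start; "moment": the same for the moment, N m; "opening": finger opening in m; "grip_force": force on a finger pad.
Only numpy, scipy, OpenCV 4.12 (cv2) and the standard library are available. Lean on these libraries where they do the work, as an engineer would, in place of code of your own. Each camera call takes 0.05 s, during which the arm holds its last target. There are 200 camera calls.

## Task

Press the front of the handle-less drawer so that it springs open, take every round biscuit stamp out of the crowded crate and put them all into the drawer, then push the drawer shut until it clicks and stays shut. Leave the square stamps and the other baking things in the crate, and do not disturb the mug on the drawer unit or the bottle and jar behind the crate.

Things in the scene. Friction and masses are not known exactly. Their poses are not given: they have to be found in the camera images.
- drawer (a joint): Drawer opening, m: 0 = shut, latched (the start); 0.16 = open, towards the robot. Push-push latch: press the front in to -0.013 (stop at -0.014; less than 12 mm may not trip it) and let go: a light spring (about 3 N) drives it out to 0.16 in 1 to 2 s. To shut, push it in to -0.013 again and let go: it stays at 0, or springs out if pressed too little. A slow press takes 4 to 10 N.
- drawer_face (a point): Centre of the drawer's front face (moves with the drawer): light-wood panel without handle, 290 mm wide, 12 mm thick, from 6 to 100 mm above the counter; this point is 53 mm above it. x points into the unit, away from the robot, y along the panel, z up; the drawer opens along -x.
- drawer_in (a point): Centre of the drawer's inner floor (moves with it), 17 mm above the counter, 103 mm behind drawer_face, same axes. Inside 182 mm in x, 240 mm in y; side and back walls 6 mm thick, tops 60 mm above the counter; the 100 mm high panel in front. When open, uncovered from the panel to 83 mm past this point in x. Clear height when shut: 78 mm above this floor.
- cabinet: White low drawer unit, fixed, 290 mm wide, 105 mm high. Origin on the counter, mid-width, 70 mm in front of the shut drawer's face (about the middle of the ground the open drawer covers); x away from the robot, y along the front. Its carcass runs from 96 to 385 mm in x, starting 26 mm behind the shut drawer's face.
- crate: Open grey plastic crate, fixed, 270 x 270 mm outside, 55 mm high, walls and floor 5 mm thick; origin on the counter at the centre of its underside, x and y along its sides. Holds the baking things, all standing upright at the start.
- round1_mid (a point): A ROUND biscuit stamp (4 to 6 are present): aluminium disc 54 mm across, 14 mm thick, with a light-wood knob; 70 mm high in all, about 0.14 kg. The knob is 20 mm across from 14 to 42 mm above the underside, 28 mm across from 42 to 70 mm (grip it there). This point is on the axis, 35 mm above the underside; z from disc to knob.
- round2_mid (a point): A ROUND biscuit stamp (4 to 6 are present): aluminium disc 54 mm across, 14 mm thick, with a light-wood knob; 70 mm high in all, about 0.14 kg. The knob is 20 mm across from 14 to 42 mm above the underside, 28 mm across from 42 to 70 mm (grip it there). This point is on the axis, 35 mm above the underside; z from disc to knob.
- round3_mid (a point): A ROUND biscuit stamp (4 to 6 are present): aluminium disc 54 mm across, 14 mm thick, with a light-wood knob; 70 mm high in all, about 0.14 kg. The knob is 20 mm across from 14 to 42 mm above the underside, 28 mm across from 42 to 70 mm (grip it there). This point is on the axis, 35 mm above the underside; z from disc to knob.
- round4_mid (a point): A ROUND biscuit stamp (4 to 6 are present): aluminium disc 54 mm across, 14 mm thick, with a light-wood knob; 70 mm high in all, about 0.14 kg. The knob is 20 mm across from 14 to 42 mm above the underside, 28 mm across from 42 to 70 mm (grip it there). This point is on the axis, 35 mm above the underside; z from disc to knob.
- round5_mid (a point): A ROUND biscuit stamp (4 to 6 are present): aluminium disc 54 mm across, 14 mm thick, with a light-wood knob; 70 mm high in all, about 0.14 kg. The knob is 20 mm across from 14 to 42 mm above the underside, 28 mm across from 42 to 70 mm (grip it there). This point is on the axis, 35 mm above the underside; z from disc to knob.
- round6_mid (a point): A ROUND biscuit stamp (4 to 6 are present): aluminium disc 54 mm across, 14 mm thick, with a light-wood knob; 70 mm high in all, about 0.14 kg. The knob is 20 mm across from 14 to 42 mm above the underside, 28 mm across from 42 to 70 mm (grip it there). This point is on the axis, 35 mm above the underside; z from disc to knob.
- square1_mid (a point): A SQUARE biscuit stamp, to be left in the crate: aluminium plate 50 x 50 x 14 mm with the same knob as the round ones, 70 mm high. This point is on its axis, 35 mm above its underside; z up the knob.
- square2_mid (a point): A SQUARE biscuit stamp, to be left in the crate: aluminium plate 50 x 50 x 14 mm with the same knob as the round ones, 70 mm high. This point is on its axis, 35 mm above its underside; z up the knob.
- reamer_mid (a point): Wooden lemon reamer, to be left in the crate: standing, 94 mm high, 42 to 50 mm across, pointed top. This point is on its axis half-way up.
- mug: Steel mug, 76 mm across and 85 mm high, standing on the drawer unit towards its back; not to be moved. Origin at the centre of its underside.
- sauce: Green glass bottle, 60 mm across and 105 mm high, standing on the counter behind the crate; not to be moved. Origin at the centre of its underside.
- jam: Amber jar, 68 mm across and 90 mm high, standing on the counter behind the crate; not to be moved. Origin at the centre of its underside.
Things that resemble listed ones, but are neither listed nor needed, are in the scene too. What is shaped like the part that bears round6_mid but blue or purple is not meant.

How it is judged:
By the outcome, as a careful person would: the job done as asked, in the order asked, and still so for the second after the job is handed in, with the robot touching nothing.
Of round1, round2, round3, round4, round5, round6 only 4 to 6 are there at a start; the rules pass over those that are not, and their reading is None.
At some moment in a run one of round1, round2, round3, round4, round5, round6 may be knocked a few centimetres aside while the robot is not near it.
Once in a run the grip may slacken for a moment while it holds something.
It also fails if it takes over 210 s, if anything falls off the work surface, if the arm or the gripper's body presses on something with over 40 N, if the wrist force passes 120 N, or if a joint passes its speed limit or range.

## Working session

There is one attempt and no reset: what is moved stays moved. The work goes in short steps, Python scripts to look and compute and a shell command to move; the robot and the scene stay as the last step left them, time stands still between calls to the robot, and variables do not carry over. Pictures are saved under pics/ and viewed, at most 14 in all, crops included, and the job is handed in when it is done.

```bash
mkdir -p pics
cat > h.py <<'E'
import numpy as np, cv2
from bench import env
def grab(n):
    im=env.get_image(n); return im
def ray(im,u,v):
    K=im["K"]; p=cv2.undistortPoints(np.array([[[u,v]]],float),K,np.array([im["k1"],0,0,0,0.]))[0,0]
    T=np.linalg.inv(im["camera_from_world"])
    return T[:3,3],T[:3,:3]@np.array([p[0],-p[1],-1.])
def onz(im,u,v,z):
    o,d=ray(im,u,v); return o+d*(z-o[2])/d[2]
def cloud(im):
    h,w=im["depth"].shape; g=np.stack(np.meshgrid(np.arange(w),np.arange(h)),-1).reshape(-1,1,2).astype(float)
    p=cv2.undistortPoints(g,im["K"],np.array([im["k1"],0,0,0,0.]))[:,0]
    D=im["depth"].reshape(-1,1); T=np.linalg.inv(im["camera_from_world"])
    c=np.hstack([p[:,:1],-p[:,1:],-np.ones((len(p),1))])*D
    P=c@T[:3,:3].T+T[:3,3]; P[D[:,0]==0]=np.nan
    return P.reshape(h,w,3)
def save(im,name,box=None,s=1):
    f=im["frame"][:,:,::-1]
    if box: f=f[box[1]:box[3],box[0]:box[2]]
    cv2.imwrite("pics/"+name,cv2.resize(f,None,fx=s,fy=s,interpolation=cv2.INTER_CUBIC))
E
python3 - <<'E'
from h import *
for n in("top","scene"):
    im=grab(n); save(im,n+"0.png"); print(n,np.linalg.inv(im["camera_from_world"])[:3,3],im["K"][0,0],im["k1"])
s=env.sense();print(s)
E
```

```text
top [ 0.36084854 -0.06617845  1.08127181] 386.64606987804103 -0.030813099507562967
scene [0.93195557 0.49865017 0.59137383] 363.961272986356 0.013208785532794054
{'clock': 0.1, 'joint_positions': array([-1.32162545,  0.33280633, -0.0647021 ,  1.46084988,  0.021605  ,
        1.34990514, -0.08849549]), 'dq': array([-0.00037169,  0.00055803, -0.00039041, -0.0030086 , -0.00217794,
       -0.00088474,  0.00048656]), 'joint_efforts': array([ 5.35556737e-04, -6.24542427e+01,  2.38796807e-02, -3.90723467e+01,
       -6.15240633e-02,  3.64434044e-02,  6.38353549e-05]), 'tool_pos': array([0.16768943, 0.60174757, 0.23883852]), 'eef_rot': array([-4.25527527e-01, -3.11252777e+00,  1.99204577e-03]), 'force': array([ 0.18336607, -0.41395793,  0.64593267]), 'moment': array([ 0.01746168, -0.04237898,  0.00443785]), 'grip_force': 0.0, 'opening': 0.08687840193387181}
```

View pics/top0.png

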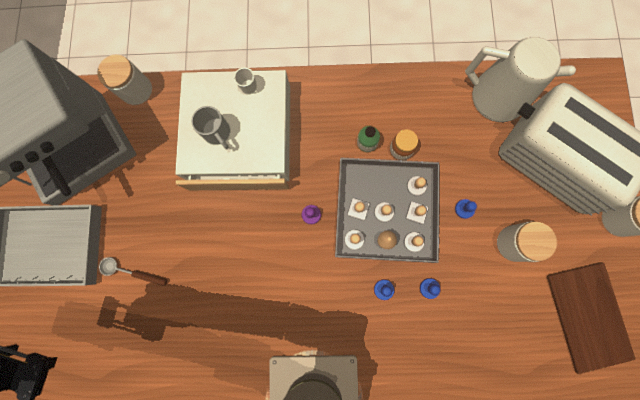

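View pics/scene0.png

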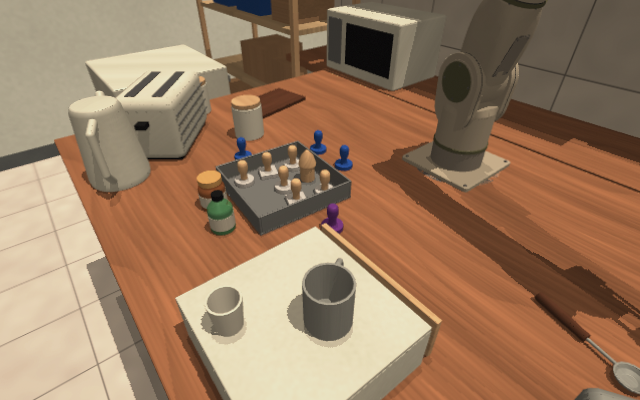

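The top view shows the drawer unit with its wooden panel at about (230,182) and the mug at (210,123). The crate is at about (388,210). Round candidates are at (417,184), (386,210), (354,239) and (414,241). The squares look to be at (358,208) and (418,211), and the reamer is at (387,239). The blue and purple ones outside the crate are decoys. I'll enlarge the crate to confirm and measure.

```bash
cat >> h.py <<'E'
def knobs(im,box=(330,150,450,270)):
    "knob tops by height 70mm: clusters of cloud points z 0.055..0.085 within crate"
    P=cloud(im); x0,y0,x1,y1=box; m=np.zeros(P.shape[:2],np.uint8)
    z=P[...,2]; m[y0:y1,x0:x1]=((z>.066)&(z<.115))[y0:y1,x0:x1]
    n,l,st,c=cv2.connectedComponentsWithStats(m)
    out=[]
    for i in range(1,n):
        if st[i,4]<12: continue
        q=P[l==i]; out.append((c[i].round(1),st[i,4],np.nanmean(q,0).round(4),np.nanmax(q[:,2]).round(4)))
    return out
E
python3 - <<'E'
from h import *
im=grab("top"); save(im,"c0.png",(325,145,455,270),6)
for k in knobs(im): print(k, onz(im,*k[0],.073).round(4))
P=cloud(im)
# crate rim, panel
hsv=cv2.cvtColor(im["frame"],cv2.COLOR_RGB2HSV)
for n,(u,v) in dict(pL=(178,183),pM=(230,183),pR=(284,185)).items(): print(n,P[v-4:v+6,u].round(3).tolist())
for n,(u,v) in dict(c1=(341,160),c2=(438,163),c3=(337,258),c4=(437,261)).items(): print(n,onz(im,u,v,.055).round(4))
for n,(u,v) in dict(t1=(177,178),t2=(284,182),b1=(182,71),b2=(285,70)).items(): print(n,onz(im,u,v,.105).round(4))
for n,(u,v) in dict(pt1=(177,179),pt2=(284,183),pb1=(178,184),pb2=(284,188)).items(): print(n,onz(im,u,v,.100).round(4))
print('mug',np.nanmax(P[100:150,190:240,2]))
E
```

```text
(array([405.8, 150.8]), np.int32(32), array([ 0.6481, -0.2628,  0.0777]), np.float64(0.0917)) [ 0.6494 -0.2637  0.073 ]
(array([420.6, 181.2]), np.int32(79), array([ 0.5651, -0.2979,  0.0728]), np.float64(0.0785)) [ 0.5651 -0.298   0.073 ]
(array([359. , 205.8]), np.int32(79), array([ 0.5035, -0.1327,  0.0729]), np.float64(0.0791)) [ 0.5035 -0.1328  0.073 ]
(array([386.2, 208.7]), np.int32(82), array([ 0.4941, -0.2036,  0.0729]), np.float64(0.0791)) [ 0.494  -0.2036  0.073 ]
(array([420.8, 209.5]), np.int32(80), array([ 0.4896, -0.2936,  0.0733]), np.float64(0.0796)) [ 0.4897 -0.2937  0.073 ]
(array([387.1, 239. ]), np.int32(232), array([ 0.4144, -0.2009,  0.0834]), np.float64(0.1007)) [ 0.415  -0.2022  0.073 ]
(array([354.6, 237.6]), np.int32(80), array([ 0.4206, -0.1184,  0.0734]), np.float64(0.0785)) [ 0.4206 -0.1184  0.073 ]
(array([417.7, 240.4]), np.int32(87), array([ 0.4096, -0.2808,  0.0731]), np.float64(0.0792)) [ 0.4096 -0.2808  0.073 ]
pL [[0.606, 0.384, -0.001], [0.58, 0.343, 0.099], [0.578, 0.343, 0.098], [0.575, 0.342, 0.099], [0.572, 0.342, 0.099], [0.572, 0.347, 0.088
[... 204 characters left out ...]
92], [0.57, 0.209, 0.079], [0.569, 0.211, 0.069], [0.569, 0.215, 0.058], [0.569, 0.218, 0.044], [0.57, 0.223, 0.025]]
pR [[0.571, 0.062, 0.094], [0.569, 0.062, 0.092], [0.568, 0.063, 0.085], [0.567, 0.065, 0.072], [0.567, 0.066, 0.063], [0.567, 0.068, 0.045], [0.567, 0.07, 0.032], [0.567, 0.072, 0.018], [0.567, 0.074, 0.003], [0.565, 0.074, -0.0]]
c1 [ 0.6336 -0.0895  0.055 ]
c2 [ 0.6179 -0.3524  0.055 ]
c3 [ 0.3694 -0.0715  0.055 ]
c4 [ 0.3559 -0.3315  0.055 ]
t1 [0.5845 0.3429 0.105 ]
t2 [0.566  0.0606 0.105 ]
b1 [0.8876 0.3436 0.105 ]
b2 [0.8785 0.0571 0.105 ]
pt1 [0.5829 0.3449 0.1   ]
pt2 [0.5644 0.0612 0.1   ]
pb1 [0.5693 0.3416 0.1   ]
pb2 [0.5511 0.0613 0.1   ]
mug 0.1932269993686493
```

View pics/c0.png

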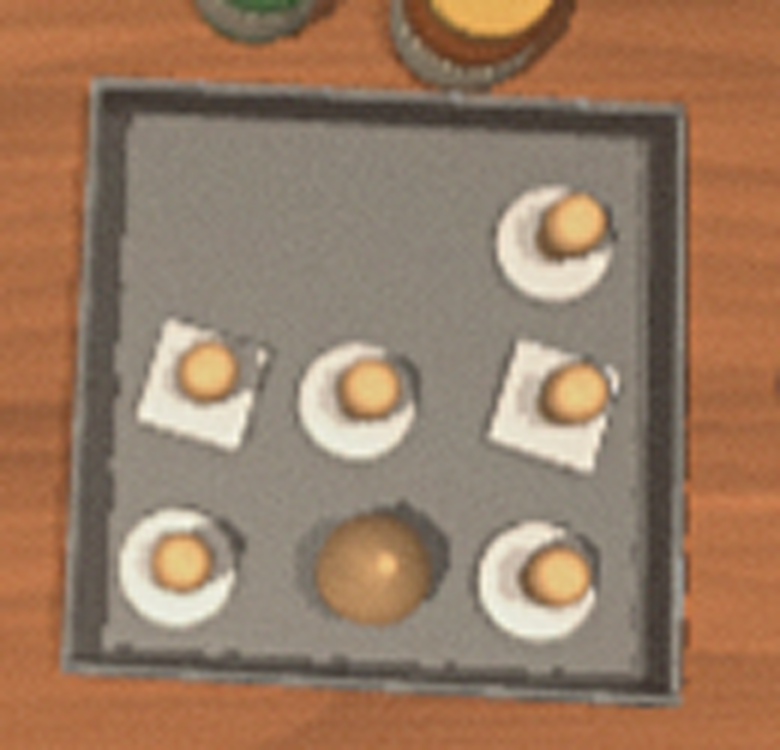

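Confirmed: the round ones are A(.565,-.298), B(.494,-.204), C(.421,-.118) and D(.410,-.281). The plates at crop (205,380) and (550,400) are square, and the brown cone at (375,570) is the reamer. Next I go in front of the drawer.

```bash
python3 -m pendant '0.32 -0.40 0 0 0 14.5 0;0.32 -0.40 0 0 0 14.5 0;0.32 -0.40 0 0 0 14.5 0;0.32 -0.40 0 0 0 14.5 0;0.32 -0.40 0 0 0 14.5 0;0.32 -0.40 0 0 0 14.5 0;0.32 -0.40 0 0 0 14.5 0;0.32 -0.40 0 0 0 14.5 0;0.32 -0.40 0 0 0 14.5 0;0.32 -0.40 0 0 0 14.5 0' | tail -3
python3 -m pendant '0 0 0 0 0 0 0;0 0 0 0 0 0 0'
python3 -c "
from h import *
s=env.sense();print(s['tool_pos'],s['eef_rot'],s['joint_positions'])"
```

```text
force: [1.5, 2.0, 0.2]
opening: 0.0286
grip_force: 0.0
clock: 1.15
tool_pos: [0.4292, 0.2748, 0.2395]
eef_rot: [0.037, 3.141, -0.0]
force: [-1.1, 1.3, 0.0]
opening: 0.015
grip_force: 0.0
[0.42919037 0.27475007 0.23951713] [ 3.74511537e-02  3.14130323e+00 -3.57330764e-04] [-0.83511406  0.0724786   0.18535672  1.77134715 -0.01362603  1.29911587
  0.90037808]
```

```bash
python3 -m pendant '0.07 -0.075 -0.07 0 0 0 0;0.07 -0.075 -0.07 0 0 0 0;0.07 -0.075 -0.07 0 0 0 0;0.07 -0.075 -0.152 0 0 0 0;0.07 -0.075 -0.152 0 0 0 0;0.07 -0.075 -0.152 0 0 0 0;0.07 -0.075 -0.152 0 0 0 0'
python3 -c "
from h import *
im=grab('scene');save(im,'s1.png')"
```

```text
clock: 1.73
tool_pos: [0.496, 0.2026, 0.0865]
eef_rot: [-0.027, -3.137, 0.003]
force: [0.5, 0.7, 1.1]
opening: 0.0006
grip_force: 0.0
```

View pics/s1.png

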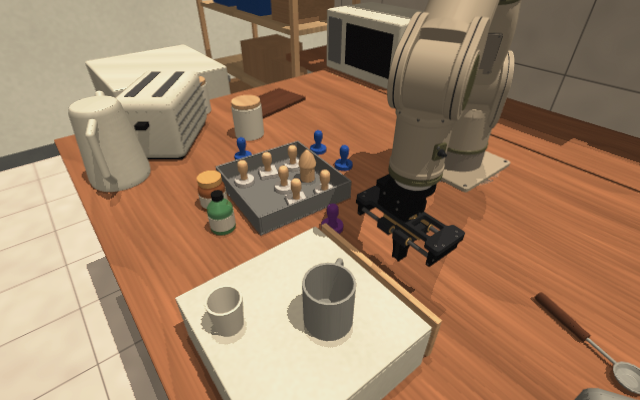

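The closed fingers, at about (400,245), hang just in front of the panel. I'll advance to contact.

```bash
python3 -m pendant '0.03 -0.001 0 0 0 0 0;0.05 -0.001 0 0 0 0 0;0.05 -0.001 0 0 0 0 0'; python3 -m pendant '0.005 0 0 0 0 0 0;0.01 0 0 0 0 0 0;0.01 0 0 0 0 0 0'; python3 -m pendant '0.005 0 0 0 0 0 0;0.005 0 0 0 0 0 0'
```

```text
clock: 2.03
tool_pos: [0.5523, 0.2021, 0.0915]
eef_rot: [0.029, 3.135, 0.004]
force: [-0.8, 0.9, 1.4]
opening: 0.0003
grip_force: 0.0
clock: 2.28
tool_pos: [0.5582, 0.202, 0.089]
eef_rot: [0.028, 3.141, 0.002]
force: [-3.3, 0.2, 2.5]
opening: 0.0006
grip_force: 1.6
clock: 2.45
tool_pos: [0.5625, 0.2017, 0.0881]
eef_rot: [-0.028, -3.141, -0.001]
force: [-3.2, 0.5, 2.5]
opening: 0.0006
grip_force: 1.5
```

```bash
python3 -m pendant '0.004 0 0 0 0 0 0;0.004 0 0 0 0 0 0'|sed -n '2p;4p'; python3 -m pendant '0.003 0 0 0 0 0 0;0.003 0 0 0 0 0 0'|sed -n '2p;4p';python3 -m pendant '0.003 0 0 0 0 0 0;0.003 0 0 0 0 0 0'|sed -n '2p;4p'
```

```text
tool_pos: [0.5664, 0.2015, 0.0878]
force: [-3.4, -0.0, 1.3]
tool_pos: [0.5694, 0.2014, 0.0877]
force: [-3.2, 1.3, 2.4]
tool_pos: [0.5716, 0.2014, 0.0875]
force: [-8.3, 0.3, 4.6]
```

```bash
python3 -m pendant '0.002 0 0 0 0 0 0;0.002 0 0 0 0 0 0'|sed -n '2p;4p'; python3 -m pendant '-0.03 0 0 0 0 0 0;-0.06 0 0.02 0 0 0 0;-0.09 0 0.06 0 0 0 0;-0.09 0 0.10 0 0 0 0;-0.09 0 0.14 0 0 0 0;-0.09 0 0.16 0 0 0 0.5;-0.09 0 0.16 0 0 0 0.5;-0.09 0 0.16 0 0 0 0.5'
python3 -c "
from h import *
P=cloud(grab('top'));m=(abs(P[...,2]-.099)<.004)&(P[...,1]>.1)&(P[...,1]<.3)&(P[...,0]<.6)
print(np.nanpercentile(P[m],[2,50,98],axis=0), m.sum())"
```

```text
tool_pos: [0.5717, 0.2014, 0.0874]
force: [-18.8, -0.5, 12.9]
clock: 3.78
tool_pos: [0.4857, 0.2012, 0.2493]
eef_rot: [0.03, 3.138, 0.003]
force: [-0.6, -0.0, -0.9]
opening: 0.0132
grip_force: 0.0
[[0.49769253 0.10060949 0.0958456 ]
 [0.50604041 0.1412308  0.09978265]
 [0.59816853 0.27136984 0.10272215]] 169
```

```bash
python3 -m pendant '0.08 -0.3 -0.05 0 0 0 0.55;0.08 -0.499 -0.05 0 0 0 0.55;0.08 -0.499 -0.05 0 0 0 0.55;0.08 -0.499 -0.05 0 0 0 0.55;0.08 -0.499 -0.05 0 0 0 0.55;0.08 -0.499 -0.05 0 0 0 0.55;0.08 -0.499 -0.05 0 0 0 0.55;0.08 -0.499 -0.05 0 0 0 0.55;0.08 -0.499 -0.05 0 0 0 0.55;0.08 -0.499 -0.05 0 0 0 0.55'|sed -n '2p;3p'; python3 -m pendant '0 0 0 0 0 0 0.55;0 0 0 0 0 0 0.55'
python3 -c "
from h import *
im=grab('top');P=cloud(im);m=(abs(P[...,2]-.099)<.003)&(P[...,1]>.08)&(P[...,1]<.32)&(P[...,0]<.5)
print(np.nanpercentile(P[m],[2,50,98],axis=0), m.sum())
q=P[m];print(np.polyfit(q[:,1],q[:,0],1))
save(im,'t2.png')
for k in knobs(im):print(k)"
```

```text
tool_pos: [0.5505, -0.2099, 0.2044]
eef_rot: [-0.029, -3.14, 0.0]
clock: 4.83
tool_pos: [0.5497, -0.211, 0.204]
eef_rot: [-0.038, -3.138, 0.002]
force: [-0.1, 0.9, 0.4]
opening: 0.0481
grip_force: 0.0
[[0.40783966 0.08479157 0.09637454]
 [0.41482576 0.20251008 0.09938145]
 [0.42161612 0.31454433 0.10187912]] 412
[0.01902395 0.4108851 ]
(array([358.6, 205.6]), np.int32(74), array([ 0.5042, -0.1317,  0.073 ]), np.float64(0.0797))
```

View pics/t2.png

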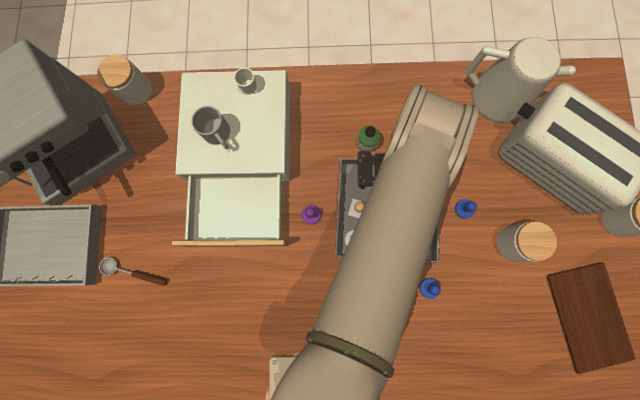

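The drawer is open, with its panel at row 242 spanning columns 172–285. Next I align above A and descend.

```bash
python3 -m pendant '0.0153 -0.087 -0.06 0 0 0 0.55;0.0153 -0.087 -0.06 0 0 0 0.55;0.0153 -0.087 -0.06 0 0 0 0.55;0.0153 -0.087 -0.06 0 0 0 0.55;0.0153 -0.087 -0.06 0 0 0 0.55'
python3 -c "
from h import *
im=grab('scene');save(im,'s2.png',(180,120,380,250),4)"
```

```text
clock: 5.3
tool_pos: [0.566, -0.294, 0.1445]
eef_rot: [-0.029, -3.139, -0.002]
force: [0.4, 0.1, 0.3]
opening: 0.0476
grip_force: 0.0
```

View pics/s2.png

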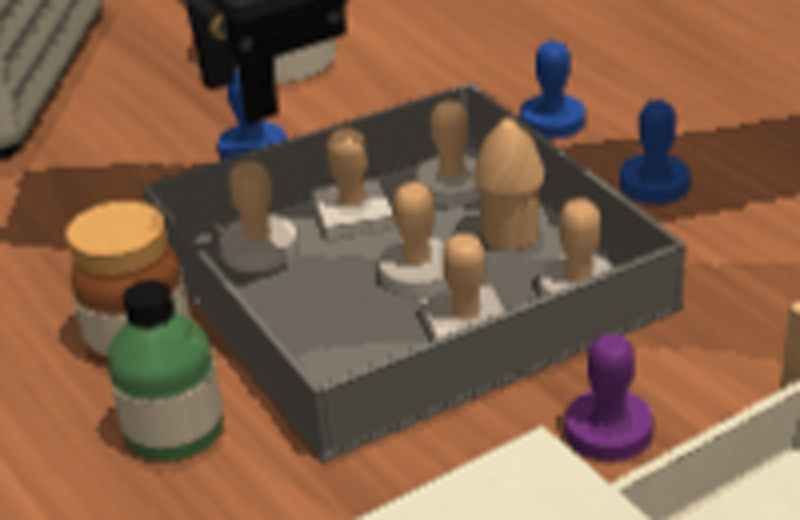

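Knob A, at crop (250,190), stands beneath the gripper. Descend and grip.

```bash
python3 -m pendant '0 -0.003 -0.04 0 0 0 0.55;0 -0.003 -0.07 0 0 0 0.55;0 -0.003 -0.082 0 0 0 0.55;0 -0.003 -0.082 0 0 0 0.55;0 -0.003 -0.082 0 0 0 0.2;0 -0.003 -0.082 0 0 0 0.0;0 -0.003 -0.082 0 0 0 0;0 -0.003 -0.082 0 0 0 0;0 -0.003 -0.082 0 0 0 0'; python3 -m pendant '0 0 0.03 0 0 0 0;0 0 0.06 0 0 0 0;0 0 0.09 0 0 0 0;0 0 0.12 0 0 0 0;0 0 0.12 0 0 0 0;0 0 0.12 0 0 0 0'
```

```text
clock: 6.1
tool_pos: [0.5674, -0.2983, 0.0656]
eef_rot: [0.029, 3.139, -0.001]
force: [-0.3, -0.5, 6.1]
opening: 0.0273
grip_force: 30.0
clock: 6.6
tool_pos: [0.5672, -0.2984, 0.186]
eef_rot: [0.03, 3.138, -0.001]
force: [-0.9, 0.2, -2.6]
opening: 0.027
grip_force: 30.0
```

```bash
python3 -m pendant '-0.006 0.28 0 0 0 0 0;-0.006 0.28 0 0 0 0 0;-0.006 0.28 0 0 0 0 0;-0.006 0.28 0 0 0 0 0;-0.006 0.28 0 0 0 0 0;-0.006 0.28 0 0 0 0 0;-0.006 0.28 0 0 0 0 0;-0.006 0.28 0 0 0 0 0'|sed -n '2p;5,6p'; python3 -m pendant '-0.006 0.278 0 0 0 0 0;-0.006 0.278 0 0 0 0 0;-0.006 0.278 0 0 0 0 0;-0.006 0.278 0 0 0 0 0;-0.006 0.278 0 0 0 0 0;-0.006 0.278 0 0 0 0 0;-0.006 0.278 0 0 0 0 0;-0.006 0.278 0 0 0 0 0;-0.006 0.278 0 0 0 0 0;-0.006 0.278 0 0 0 0 0'
python3 -c "
from h import *
im=grab('scene');save(im,'s3.png')"
```

```text
tool_pos: [0.5596, -0.0093, 0.1824]
opening: 0.0272
grip_force: 30.0
clock: 8.1
tool_pos: [0.5543, 0.2587, 0.1829]
eef_rot: [-0.031, -3.14, 0.003]
force: [0.5, -1.1, -2.2]
opening: 0.0271
grip_force: 30.0
```

View pics/s3.png

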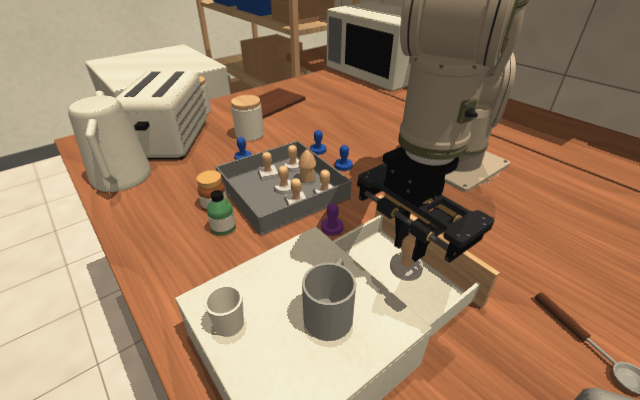

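Stamp A hangs over the open drawer at (407,262). Lower and release.

```bash
python3 -m pendant '0 0 -0.04 0 0 0 0;0 0 -0.075 0 0 0 0;0 0 -0.095 0 0 0 0;0 0 -0.104 0 0 0 0;0 0 -0.104 0 0 0 0'|sed -n '2p;4p'; python3 -m pendant '0 0 0 0 0 0 0.3;0 0 0 0 0 0 0.55;0 0 0 0 0 0 0.55;0 0 0 0 0 0 0.55;0 0 0.03 0 0 0 0.55;0 0 0.07 0 0 0 0.55;0 0 0.11 0 0 0 0.55;0 0 0.12 0 0 0 0.55'
```

```text
tool_pos: [0.5546, 0.2575, 0.0789]
force: [-0.3, -0.3, -1.3]
clock: 9.23
tool_pos: [0.557, 0.261, 0.2074]
eef_rot: [0.03, 3.134, 0.008]
force: [1.0, 0.1, 0.4]
opening: 0.0476
grip_force: 0.0
```

```bash
python3 -c "
from h import *
im=grab('top')
for k in knobs(im):print(k)
im=grab('scene');save(im,'s4.png',(310,190,510,330),3)"
```

```text
(array([405.3, 150.7]), np.int32(36), array([ 0.6488, -0.2617,  0.0765]), np.float64(0.0914))
(array([359.2, 205.9]), np.int32(82), array([ 0.5032, -0.1332,  0.0728]), np.float64(0.078))
(array([386. , 208.6]), np.int32(81), array([ 0.4944, -0.2032,  0.0729]), np.float64(0.0781))
(array([420.8, 209.4]), np.int32(79), array([ 0.4899, -0.2938,  0.073 ]), np.float64(0.079))
(array([387.1, 239. ]), np.int32(236), array([ 0.4144, -0.2008,  0.0833]), np.float64(0.1022))
(array([354.7, 237.6]), np.int32(82), array([ 0.4205, -0.1187,  0.0731]), np.float64(0.0783))
(array([417.8, 240.4]), np.int32(84), array([ 0.4096, -0.2811,  0.0728]), np.float64(0.0777))
```

View pics/s4.png

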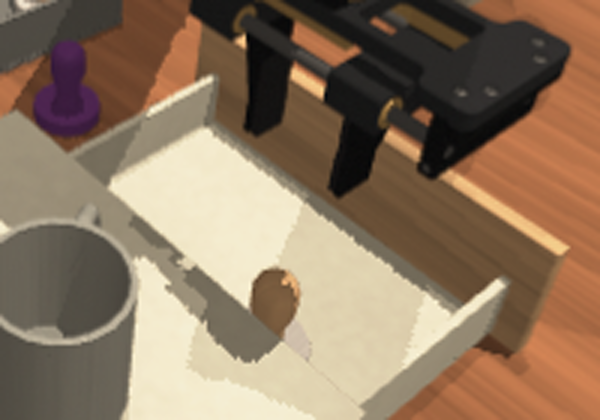

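Stamp A stands in the drawer at crop (275,300), and the others have not moved. Now B.

```bash
python3 -m pendant '-0.063 -0.46 -0.03 0 0 0 0.55;-0.063 -0.46 -0.03 0 0 0 0.55;-0.063 -0.46 -0.03 0 0 0 0.55;-0.063 -0.46 -0.03 0 0 0 0.55;-0.063 -0.46 -0.03 0 0 0 0.55;-0.063 -0.46 -0.03 0 0 0 0.55;-0.063 -0.46 -0.03 0 0 0 0.55;-0.063 -0.46 -0.03 0 0 0 0.55;-0.063 -0.46 -0.03 0 0 0 0.55;-0.063 -0.46 -0.03 0 0 0 0.55'|sed -n '2p'; python3 -m pendant '0 0 0 0 0 0 0.55;0 0 0 0 0 0 0.55'
```

```text
tool_pos: [0.497, -0.1535, 0.1725]
clock: 10.33
tool_pos: [0.4968, -0.1545, 0.1724]
eef_rot: [-0.038, -3.14, 0.001]
force: [0.2, 0.1, -0.0]
opening: 0.048
grip_force: 0.0
```

```bash
python3 -m pendant '-0.0025 -0.049 -0.03 0 0 0 0.55;-0.0025 -0.049 -0.03 0 0 0 0.55;-0.0025 -0.049 -0.03 0 0 0 0.55;-0.0025 -0.049 -0.03 0 0 0 0.55'|sed -n '2p'; python3 -m pendant '0 0 -0.04 0 0 0 0.55;0 0 -0.06 0 0 0 0.55;0 0 -0.078 0 0 0 0.55;0 0 -0.078 0 0 0 0.55;0 0 -0.078 0 0 0 0.2;0 0 -0.078 0 0 0 0;0 0 -0.078 0 0 0 0;0 0 -0.078 0 0 0 0;0 0 -0.078 0 0 0 0'; python3 -m pendant '0 0 0.03 0 0 0 0;0 0 0.06 0 0 0 0;0 0 0.09 0 0 0 0;0 0 0.12 0 0 0 0;0 0 0.12 0 0 0 0;0 0 0.12 0 0 0 0'
```

```text
tool_pos: [0.4953, -0.2001, 0.1424]
clock: 11.42
tool_pos: [0.4965, -0.2009, 0.0665]
eef_rot: [0.029, 3.139, 0.0]
force: [-0.4, 0.9, 6.6]
opening: 0.0272
grip_force: 30.0
clock: 11.92
tool_pos: [0.4964, -0.201, 0.1867]
eef_rot: [0.029, 3.138, 0.0]
force: [-0.6, 0.3, -2.6]
opening: 0.0273
grip_force: 30.0
```

```bash
python3 -m pendant '0.058 0.345 0 0 0 0 0;0.058 0.345 0 0 0 0 0;0.058 0.345 0 0 0 0 0;0.058 0.345 0 0 0 0 0;0.058 0.345 0 0 0 0 0;0.058 0.345 0 0 0 0 0;0.058 0.345 0 0 0 0 0;0.058 0.345 0 0 0 0 0;0.058 0.345 0 0 0 0 0;0.058 0.345 0 0 0 0 0'|sed -n '2p;5,6p'; python3 -m pendant '0 0 0 0 0 0 0;0 0 0 0 0 0 0'
```

```text
tool_pos: [0.5524, 0.1501, 0.1831]
opening: 0.0274
grip_force: 30.0
clock: 12.92
tool_pos: [0.5531, 0.1428, 0.1841]
eef_rot: [-0.031, -3.14, 0.002]
force: [-0.3, -0.3, -1.9]
opening: 0.0271
grip_force: 30.0
```

```bash
python3 -m pendant '0 0 -0.04 0 0 0 0;0 0 -0.075 0 0 0 0;0 0 -0.095 0 0 0 0;0 0 -0.104 0 0 0 0;0 0 -0.104 0 0 0 0'|sed -n '2p;4p'; python3 -m pendant '0 0 0 0 0 0 0.3;0 0 0 0 0 0 0.55;0 0 0 0 0 0 0.55;0 0 0 0 0 0 0.55;0 0 0.03 0 0 0 0.55;0 0 0.07 0 0 0 0.55;0 0 0.11 0 0 0 0.55;0 0 0.12 0 0 0 0.55'
python3 -c "
from h import *
im=grab('top')
for k in knobs(im):print(k)
for k in knobs(im,(185,170,285,240)):print(k)"
```

```text
tool_pos: [0.553, 0.142, 0.0799]
force: [0.6, -0.8, -1.6]
clock: 14.0
tool_pos: [0.5562, 0.1445, 0.2082]
eef_rot: [0.03, 3.133, 0.006]
force: [-0.3, 1.0, 0.5]
opening: 0.0475
grip_force: 0.0
(array([404.9, 150.7]), np.int32(37), array([ 0.6486, -0.2607,  0.0767]), np.float64(0.0902))
(array([359.1, 205.7]), np.int32(80), array([ 0.5038, -0.133 ,  0.073 ]), np.float64(0.0783))
(array([420.8, 209.4]), np.int32(81), array([ 0.4899, -0.2937,  0.0729]), np.float64(0.0798))
(array([387., 239.]), np.int32(236), array([ 0.4146, -0.2006,  0.0833]), np.float64(0.1024))
(array([354.7, 237.6]), np.int32(82), array([ 0.4206, -0.1187,  0.073 ]), np.float64(0.0795))
(array([417.7, 240.4]), np.int32(88), array([ 0.4095, -0.2807,  0.0732]), np.float64(0.0787))
(array([281.5, 172. ]), np.int32(32), array([0.5949, 0.0682, 0.0953]), np.float64(0.1085))
(array([255.1, 192.2]), np.int32(56), array([0.5456, 0.1406, 0.0808]), np.float64(0.0892))
```

```bash
python3 -m pendant '-0.146 -0.424 -0.03 0 0 0 0.55;-0.146 -0.424 -0.03 0 0 0 0.55;-0.146 -0.424 -0.03 0 0 0 0.55;-0.146 -0.424 -0.03 0 0 0 0.55;-0.146 -0.424 -0.03 0 0 0 0.55;-0.146 -0.424 -0.03 0 0 0 0.55;-0.146 -0.424 -0.03 0 0 0 0.55;-0.146 -0.424 -0.03 0 0 0 0.55;-0.146 -0.424 -0.03 0 0 0 0.55;-0.146 -0.424 -0.03 0 0 0 0.55'|sed -n '2p'; python3 -m pendant '0 0 0 0 0 0 0.55;0 0 0 0 0 0 0.55'
```

```text
tool_pos: [0.4173, -0.2506, 0.1737]
clock: 15.05
tool_pos: [0.4171, -0.2511, 0.1735]
eef_rot: [0.037, 3.141, -0.0]
force: [0.2, 0.6, 0.3]
opening: 0.0476
grip_force: 0.0
```

```bash
python3 -m pendant '-0.008 -0.03 -0.03 0 0 0 0.55;-0.008 -0.03 -0.03 0 0 0 0.55;-0.008 -0.03 -0.03 0 0 0 0.55;-0.008 -0.03 -0.03 0 0 0 0.55'|sed -n '2p'; python3 -m pendant '0 0 -0.04 0 0 0 0.55;0 0 -0.06 0 0 0 0.55;0 0 -0.078 0 0 0 0.55;0 0 -0.078 0 0 0 0.55;0 0 -0.078 0 0 0 0.2;0 0 -0.078 0 0 0 0;0 0 -0.078 0 0 0 0;0 0 -0.078 0 0 0 0;0 0 -0.078 0 0 0 0'; python3 -m pendant '0 0 0.03 0 0 0 0;0 0 0.06 0 0 0 0;0 0 0.09 0 0 0 0;0 0 0.12 0 0 0 0;0 0 0.12 0 0 0 0;0 0 0.12 0 0 0 0'
```

```text
tool_pos: [0.411, -0.2778, 0.1436]
clock: 16.13
tool_pos: [0.4112, -0.2792, 0.0666]
eef_rot: [0.029, 3.139, -0.0]
force: [-0.1, 1.4, 8.5]
opening: 0.0273
grip_force: 30.0
clock: 16.63
tool_pos: [0.4111, -0.2791, 0.1867]
eef_rot: [0.029, 3.138, 0.0]
force: [-0.2, 1.1, -2.7]
opening: 0.0269
grip_force: 30.0
```

```bash
python3 -m pendant '0.057 0.28 0 0 0 0 0;0.057 0.28 0 0 0 0 0;0.057 0.28 0 0 0 0 0;0.057 0.28 0 0 0 0 0;0.057 0.28 0 0 0 0 0;0.057 0.28 0 0 0 0 0;0.057 0.28 0 0 0 0 0;0.057 0.28 0 0 0 0 0;0.057 0.28 0 0 0 0 0'|sed -n '2p;5,6p'; python3 -m pendant '0 0.255 0 0 0 0 0;0 0.255 0 0 0 0 0;0 0.255 0 0 0 0 0;0 0.255 0 0 0 0 0;0 0.255 0 0 0 0 0;0 0.255 0 0 0 0 0;0 0.255 0 0 0 0 0;0 0.255 0 0 0 0 0;0 0.255 0 0 0 0 0;0 0.255 0 0 0 0 0'
```

```text
tool_pos: [0.4665, 0.003, 0.1838]
opening: 0.0269
grip_force: 30.0
clock: 18.22
tool_pos: [0.4676, 0.2537, 0.1848]
eef_rot: [-0.034, -3.141, 0.002]
force: [-0.0, -0.1, -1.6]
opening: 0.0276
grip_force: 30.0
```

```bash
python3 -m pendant '0 0 -0.04 0 0 0 0;0 0 -0.075 0 0 0 0;0 0 -0.095 0 0 0 0;0 0 -0.104 0 0 0 0;0 0 -0.104 0 0 0 0'|sed -n '2p;4p'; python3 -m pendant '0 0 0 0 0 0 0.3;0 0 0 0 0 0 0.55;0 0 0 0 0 0 0.55;0 0 0 0 0 0 0.55;0 0 0.03 0 0 0 0.55;0 0 0.07 0 0 0 0.55;0 0 0.11 0 0 0 0.55;0 0 0.12 0 0 0 0.55'
python3 -c "
from h import *
im=grab('top')
for k in knobs(im):print(k)
for k in knobs(im,(185,170,285,240)):print(k)"
```

```text
tool_pos: [0.4672, 0.2537, 0.0802]
force: [-0.2, -0.1, -1.9]
clock: 19.3
tool_pos: [0.4696, 0.2573, 0.2083]
eef_rot: [0.03, 3.134, 0.009]
force: [1.1, 0.3, 0.0]
opening: 0.0474
grip_force: 0.0
(array([405.2, 150.7]), np.int32(32), array([ 0.6486, -0.2613,  0.0772]), np.float64(0.0898))
(array([359.1, 205.7]), np.int32(79), array([ 0.5037, -0.1331,  0.0727]), np.float64(0.0782))
(array([420.7, 209.5]), np.int32(84), array([ 0.4897, -0.2933,  0.0731]), np.float64(0.0783))
(array([387.2, 238.8]), np.int32(229), array([ 0.4149, -0.2011,  0.0836]), np.float64(0.1039))
(array([354.9, 237.7]), np.int32(78), array([ 0.4202, -0.1191,  0.0732]), np.float64(0.0787))
(array([232.7, 171.4]), np.int32(374), array([0.5984, 0.1959, 0.103 ]), np.float64(0.1092))
(array([254.9, 190.4]), np.int32(91), array([0.5501, 0.1407, 0.0832]), np.float64(0.0893))
(array([212.4, 190. ]), np.int32(75), array([0.5538, 0.2543, 0.0842]), np.float64(0.0902))
```

```bash
python3 -m pendant '-0.049 -0.376 -0.03 0 0 -65 0.5;-0.049 -0.376 -0.03 0 0 -65 0.5;-0.049 -0.376 -0.03 0 0 -65 0.5;-0.049 -0.376 -0.03 0 0 -65 0.5;-0.049 -0.376 -0.03 0 0 -65 0.5;-0.049 -0.376 -0.03 0 0 -65 0.5;-0.049 -0.376 -0.03 0 0 -65 0.5;-0.049 -0.376 -0.03 0 0 -65 0.5;-0.049 -0.376 -0.03 0 0 -65 0.5;-0.049 -0.376 -0.03 0 0 -65 0.5'|sed -n '2p'; python3 -m pendant '0 0 0 0 0 0 0.5;0 0 0 0 0 0 0.5'
python3 -c "
from h import *
from scipy.spatial.transform import Rotation as R
s=env.sense();print(R.from_rotvec(s['eef_rot']).as_matrix()[:,1:],s['joint_positions'])"
```

```text
tool_pos: [0.4165, -0.1265, 0.1712]
clock: 20.35
tool_pos: [0.4183, -0.1194, 0.1714]
eef_rot: [-1.712, -2.634, -0.001]
force: [0.6, 0.3, -0.3]
opening: 0.0438
grip_force: 0.0
[[ 9.13745628e-01  3.11167609e-04]
 [ 4.06286431e-01  5.65868843e-04]
 [ 5.14232982e-04 -9.99999791e-01]] [-0.51360161 -0.08570541  0.66910829  2.05390915  0.05740235  1.15535991
  0.54892813]
```

```bash
python3 -m pendant '0.002 0.001 -0.03 0 0 0 0.5;0.002 0.001 -0.05 0 0 0 0.5;0.002 0.001 -0.07 0 0 0 0.5;0.002 0.001 -0.09 0 0 0 0.5;0.002 0.001 -0.108 0 0 0 0.5;0.002 0.001 -0.108 0 0 0 0.5;0.002 0.001 -0.108 0 0 0 0.5'; python3 -m pendant '0 0 0 0 0 0 0.2;0 0 0 0 0 0 0;0 0 0 0 0 0 0;0 0 0 0 0 0 0;0 0 0 0 0 0 0'; python3 -m pendant '0 0 0.03 0 0 0 0;0 0 0.06 0 0 0 0;0 0 0.09 0 0 0 0;0 0 0.12 0 0 0 0;0 0 0.12 0 0 0 0;0 0 0.12 0 0 0 0'
```

```text
clock: 20.93
tool_pos: [0.42, -0.1177, 0.0631]
eef_rot: [-1.708, -2.635, 0.002]
force: [-0.3, -0.3, 0.3]
opening: 0.0434
grip_force: 0.0
clock: 21.35
tool_pos: [0.4209, -0.1188, 0.0642]
eef_rot: [1.712, 2.633, 0.002]
force: [-1.3, 1.2, 6.4]
opening: 0.0274
grip_force: 30.0
clock: 21.85
tool_pos: [0.4211, -0.1189, 0.1847]
eef_rot: [1.711, 2.632, 0.004]
force: [-0.3, -0.3, -2.0]
opening: 0.0274
grip_force: 30.0
```

```bash
python3 -m pendant '0.047 0.263 0 0 0 65 0;0.047 0.263 0 0 0 65 0;0.047 0.263 0 0 0 65 0;0.047 0.263 0 0 0 65 0;0.047 0.263 0 0 0 65 0;0.047 0.263 0 0 0 65 0;0.047 0.263 0 0 0 65 0;0.047 0.263 0 0 0 65 0;0.047 0.263 0 0 0 65 0;0.047 0.263 0 0 0 65 0'|sed -n '2p;5,6p'; python3 -m pendant '0 0 0 0 0 0 0;0 0 0 0 0 0 0'
python3 -c "
from h import *
im=grab('top');save(im,'t3.png')
for k in knobs(im):print(k)
im=grab('scene');save(im,'s5.png',(310,180,510,320),3)"
```

```text
tool_pos: [0.4664, 0.1439, 0.1817]
opening: 0.027
grip_force: 30.0
clock: 22.85
tool_pos: [0.4669, 0.1436, 0.1827]
eef_rot: [-0.037, -3.14, 0.001]
force: [0.7, -0.5, -1.1]
opening: 0.0277
grip_force: 30.0
(array([405. , 150.7]), np.int32(34), array([ 0.6486, -0.2609,  0.0766]), np.float64(0.0922))
(array([359.2, 205.8]), np.int32(83), array([ 0.5036, -0.1333,  0.0727]), np.float64(0.0786))
(array([420.7, 209.5]), np.int32(82), array([ 0.4897, -0.2934,  0.0727]), np.float64(0.0791))
(array([387.2, 239.1]), np.int32(239), array([ 0.4143, -0.201 ,  0.0828]), np.float64(0.0998))
```

View pics/s5.png

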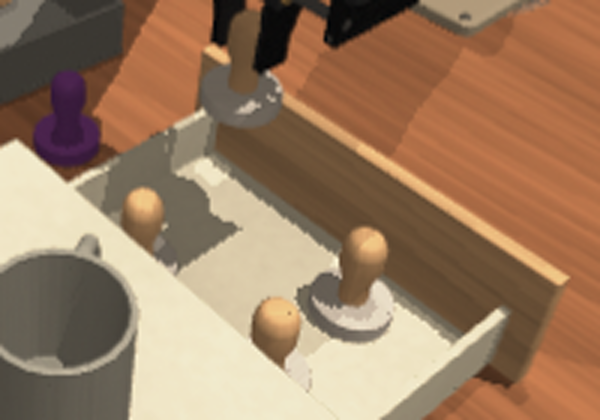

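Three stamps stand in the drawer, at crop (143,220), (275,330) and (360,280). The fourth is held at (245,80). Lower and release.

```bash
python3 -m pendant '0 0 -0.04 0 0 0 0;0 0 -0.075 0 0 0 0;0 0 -0.095 0 0 0 0;0 0 -0.104 0 0 0 0;0 0 -0.104 0 0 0 0'|sed -n '2p;4p'; python3 -m pendant '0 0 0 0 0 0 0.3;0 0 0 0 0 0 0.55;0 0 0 0 0 0 0.55;0 0 0 0 0 0 0.55;0 0 0.03 0 0 0 0.55;0 0 0.07 0 0 0 0.55;0 0 0.11 0 0 0 0.55;0 0 0.11 0 0 0 0.55'
python3 -m pendant '-0.04 0.03 0 0 0 0 0;-0.08 0.06 0 0 0 0 0;-0.12 0.06 0 0 0 0 0;-0.12 0.06 0 0 0 0 0;-0.12 0.06 0 0 0 0 0;-0.12 0.06 0 0 0 0 0;-0.12 0.06 0 0 0 0 0'
python3 -c "
from h import *
im=grab('top');P=cloud(im)
for k in knobs(im):print(k)
for k in knobs(im,(185,175,285,239)):print(k)
print(env.sense()['joint_positions'])
save(im,'t4.png',(160,150,460,280),2.6)"
```

```text
tool_pos: [0.4665, 0.1432, 0.0781]
force: [0.1, 0.1, -2.2]
clock: 24.03
tool_pos: [0.4707, 0.1452, 0.1974]
eef_rot: [0.03, 3.132, 0.01]
force: [1.8, -0.3, 0.6]
opening: 0.0473
grip_force: 0.0
clock: 24.62
tool_pos: [0.3482, 0.2039, 0.19]
eef_rot: [0.031, 3.14, 0.002]
force: [-0.1, -0.4, -0.5]
opening: 0.0089
grip_force: 0.0
(array([405.2, 150.7]), np.int32(35), array([ 0.6485, -0.2612,  0.0771]), np.float64(0.09))
(array([359. , 205.7]), np.int32(80), array([ 0.5037, -0.1329,  0.0729]), np.float64(0.0785))
(array([420.7, 209.5]), np.int32(79), array([ 0.4896, -0.2934,  0.0733]), np.float64(0.0792))
(array([387.2, 239. ]), np.int32(235), array([ 0.4145, -0.2009,  0.0831]), np.float64(0.1019))
(array([254.8, 190.4]), np.int32(89), array([0.55  , 0.141 , 0.0834]), np.float64(0.0898))
(array([212.5, 190.8]), np.int32(89), array([0.5519, 0.2543, 0.083 ]), np.float64(0.092))
(array([254.1, 221.7]), np.int32(93), array([0.4669, 0.1422, 0.0833]), np.float64(0.0909))
(array([213.3, 223.4]), np.int32(96), array([0.4651, 0.2499, 0.0825]), np.float64(0.0893))
[-0.94346913 -0.14824513  0.27860448  2.08166583  0.0435114   1.20187668
  0.86716192]
```

View pics/t4.png

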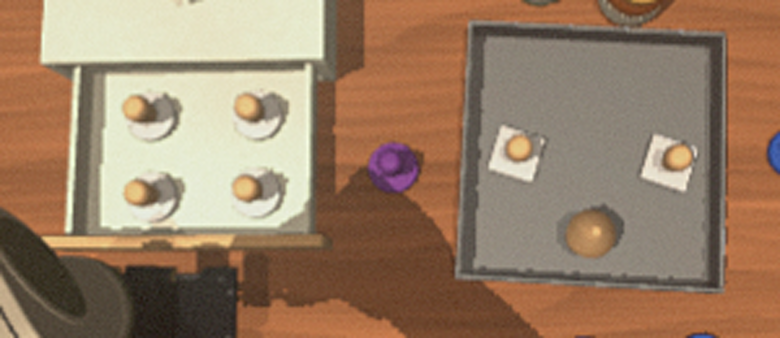

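All four round stamps stand in the drawer, and only the squares and the reamer remain in the crate. Lower in front of the panel and push.

```bash
python3 -m pendant '0 0 -0.04 0 0 0 0;0 0 -0.08 0 0 0 0;0 0 -0.102 0 0 0 0;0 0 -0.102 0 0 0 0;0.02 0 -0.102 0 0 0 0;0.035 0 -0.102 0 0 0 0;0.045 0 -0.102 0 0 0 0;0.05 0 -0.102 0 0 0 0;0.055 0 -0.102 0 0 0 0;0.06 0 -0.102 0 0 0 0'; python3 -m pendant '0.005 0 0 0 0 0 0;0.011 0 0 0 0 0 0;0.018 0 0 0 0 0 0;0.025 0 0 0 0 0 0;0.032 0 0 0 0 0 0;0.039 0 0 0 0 0 0;0.046 0 0 0 0 0 0;0.053 0 0 0 0 0 0;0.060 0 0 0 0 0 0;0.067 0 0 0 0 0 0'
```

```text
clock: 25.5
tool_pos: [0.4069, 0.2041, 0.0877]
eef_rot: [-0.029, -3.14, 0.0]
force: [-5.1, -0.1, 2.7]
opening: 0.0003
grip_force: 2.3
clock: 26.33
tool_pos: [0.4739, 0.2035, 0.0872]
eef_rot: [-0.029, -3.14, 0.001]
force: [-5.9, -1.3, 1.8]
opening: 0.0006
grip_force: 2.6
```

```bash
python3 -m pendant '0.007 0 0 0 0 0 0;0.014 0 0 0 0 0 0;0.021 0 0 0 0 0 0;0.028 0 0 0 0 0 0;0.035 0 0 0 0 0 0;0.042 0 0 0 0 0 0;0.049 0 0 0 0 0 0;0.056 0 0 0 0 0 0;0.063 0 0 0 0 0 0;0.070 0 0 0 0 0 0'|sed -n '2p;4p'; python3 -m pendant '0.005 0 0 0 0 0 0;0.010 0 0 0 0 0 0;0.014 0 0 0 0 0 0;0.017 0 0 0 0 0 0;0.020 0 0 0 0 0 0;0.023 0 0 0 0 0 0;0.025 0 0 0 0 0 0;0.025 0 0 0 0 0 0'|sed -n '2p;4p'
```

```text
tool_pos: [0.5437, 0.2032, 0.0869]
force: [-4.7, -2.3, 1.6]
tool_pos: [0.5692, 0.2034, 0.087]
force: [-3.9, -1.2, -0.8]
```

Creep on to the stop, as in the opening press, then back off.

```bash
python3 -m pendant '0.002 0 0 0 0 0 0;0.003 0 0 0 0 0 0;0.003 0 0 0 0 0 0'|sed -n '2p;4p'; python3 -m pendant '0.002 0 0 0 0 0 0;0.002 0 0 0 0 0 0;0.002 0 0 0 0 0 0'|sed -n '2p;4p'; python3 -m pendant '-0.008 0 0 0 0 0 0;-0.016 0 0 0 0 0 0;-0.03 0 0 0 0 0 0;-0.05 0 0 0 0 0 0;-0.08 0 0.0 0 0 0 0;-0.12 0 0 0 0 0 0;-0.16 0 0 0 0 0 0;-0.19 0 0.04 0 0 0 0;-0.19 0 0.08 0 0 0 0;-0.19 0 0.1 0 0 0 0'|sed -n '2p;4p'; python3 -m pendant '0 0 0 0 0 0 0;0 0 0 0 0 0 0;0 0 0 0 0 0 0;0 0 0 0 0 0 0;0 0 0 0 0 0 0;0 0 0 0 0 0 0;0 0 0 0 0 0 0;0 0 0 0 0 0 0;0 0 0 0 0 0 0;0 0 0 0 0 0 0'
python3 -c "
from h import *
im=grab('top');P=cloud(im)
for k in knobs(im):print(k)
print(P[178:192,230].round(3).tolist())
save(im,'t5.png')"
```

```text
tool_pos: [0.5716, 0.2036, 0.087]
force: [-5.2, -2.6, -0.1]
tool_pos: [0.5717, 0.2036, 0.0869]
force: [-16.1, -4.7, 6.9]
tool_pos: [0.3832, 0.2048, 0.1908]
force: [2.2, 0.8, 1.1]
clock: 30.0
tool_pos: [0.3842, 0.204, 0.1873]
eef_rot: [-0.029, -3.141, 0.0]
force: [-0.4, 0.2, 0.8]
opening: 0.0002
grip_force: 0.0
(array([405.5, 150.7]), np.int32(34), array([ 0.6487, -0.2622,  0.0767]), np.float64(0.091))
(array([359.1, 205.7]), np.int32(80), array([ 0.5038, -0.1331,  0.0727]), np.float64(0.0787))
(array([420.8, 209.4]), np.int32(80), array([ 0.4899, -0.2938,  0.0727]), np.float64(0.0783))
(array([387.2, 238.9]), np.int32(230), array([ 0.4147, -0.2009,  0.0837]), np.float64(0.1015))
[[0.601, 0.227, 0.016], [0.579, 0.203, 0.1], [0.577, 0.204, 0.098], [0.574, 0.203, 0.099], [0.571, 0.203, 0.099], [0.568, 0.203, 0.099], [0.569, 0.208, 0.083], [0.57, 0.212, 0.068], [0.569, 0.215, 0.056], [0.569, 0.219, 0.041], [0.57, 0.223, 0.026], [0.57, 0.227, 0.011], [0.569, 0.23, -0.001], [0.566, 0.231, -0.002]]
```

View pics/t5.png

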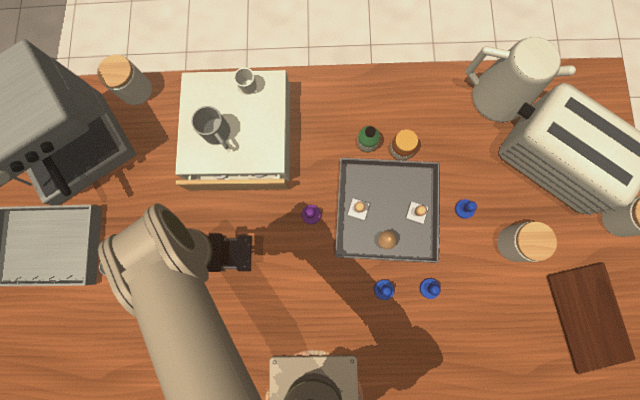

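The drawer is shut, with its panel at row 183 and the face at x = 0.569, as at the start. The mug, bottle and jar have not moved, and the arm is clear.

```bash
python3 -c "
from bench import env
print(env.finish_job())"
```

```text
the job is handed in; nothing more can be done
None
```

I put all four round stamps in the drawer, which is shut and stayed shut; the squares, reamer, mug, bottle and jar were left in place, and the job is handed in, though no verdict came back.

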